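# Start the locked benchtop oven with its key

### The arm

A 6-joint arm with a two-finger parallel gripper is mounted at the origin on the work surface. World frame = base frame: x ahead of the robot, y to its left, z up, the work surface at z = 0. Lengths are in m, angles in degrees, forces in N, time in s.
With the tool pointing down it reaches from about 0.35 to 0.925 m from the base axis. Payload 6.4 kg.
Tool frame: the origin (TCP) lies at the very end of the fingers, on their centre line; the grasp point (between the pads) lies 19 mm behind it; z points along the fingers, y is the line along which they close (so a half turn about z gives the same grasp; the last joint's range is limited). The gripper opens to 85 mm and grips with 20 to 120 N. Pads are 22 mm wide; open, the fingers measure 114 mm over their backs; the gripper's body (76 mm by 85 mm) begins 54 mm behind the grasp point. The pads swing forward as they close: fully open they stand 13 mm farther back than shut.
Start: joints at [-79.188, 14.043, 89.255, -0, 76.702, -9.975], TCP at [0.231, -0.608, 0.231] pointing down, gripper open.
Joint ranges: [-179.41, 179.41], [-58.25, 129.5], [7.25, 145.43], [-54.29, 234.29], [11.92, 165.04], [-157.13, 157.13]. Speed limits (degrees/s): [147.25, 147.25, 180, 180, 180, 180].

### API

Orientations are given as [roll, pitch, yaw] about the fixed x, y, z axes, in that order (R = Rz(yaw) Ry(pitch) Rx(roll)).
In Python, from bench import robot, cams gives the robot as it stands.
- The arm moves only by the shell command python3 -m crank 'ROWS' [FORCE]. ROWS is JSON, a list of rows, each a list of 3 entries, a list of its own where there are three numbers: the turn, a rotation vector about the world's x, y, z in units of 360 degrees (1.0 is 360 degrees), then the shift along the world's x, y, z in units of 0.15 m (1.0 is 0.15 m), then the opening, from -1 (shut) to 1 (fully open). A call has 1 to 10 rows; each row is the pose to reach, as a shift and turn from the pose commanded when the call began, turning the shorter way round; what a row does not reach only later rows make up. A row lasts 1/12 s, in which the tool goes at most 41.7 mm and 7.16 degrees, less where a joint would pass 70% of its speed; a pose out of reach is approached as far as the arm can. A call with a number of a shift or a turn outside -1 to 1 is refused whole. A call with a gripper value outside its range is refused whole. The fingers move at their own pace and stop on an object; FORCE is the grip in N (left out, the last holds). Time passes only in rows, so rows that repeat a pose let the fingers close. It gives the time, the measured TCP pose, the force, the opening and the grip force at its end, in the units of the state.
- robot.state(): the state, without advancing time (a new reading comes with each control period).
- cams.read_camera(name): name is "scene" or "top" or "wrist"; returns (picture, depth): 400x640x3 uint8, red, green, blue; 400x640 float32, m along the optical axis (not along the pixel's ray), 0 where there is no reading.
- cams.camera_model(name): a dict with "vertical_fov" (degrees; the focal length in pixels is half the picture's height over the tangent of half this angle, whatever the lens; pixels are square), "cx", "cy" (the principal point, pixels), "R" (3x3) and "t" (3): a world point X has camera coordinates R X + t. Camera axes: x right, y down, z forward; pixel columns grow to the right and rows downward; lengths in m; the calibration is good to about 2 mm. The wrist camera is an equidistant fisheye: a pixel r from the principal point sees the ray r / f radians off the axis. A picture is of the moment at which its call begins: read the wrist's pose just before it. camera_model takes no time and is no camera call; for the wrist camera it gives the pose at the moment of the call.
- robot.hand_in(): hands the job in; it is judged then, once.
The state is a dict: "clock": time; "joints": joint angles; "joint_velocities": joint speeds; "joint_torque": joint torques, N m; "tool_pos": TCP position; "eef_rot": TCP orientation; "force": force on the tool from outside, world axes, zero at the start; "ft_torque": the same for the moment, N m; "finger_gap": finger opening in m; "grasp_force": force on a finger pad.
Only numpy, scipy, OpenCV 4.12 (cv2) and the standard library are available. Lean on these libraries where they do the work, as an engineer would, in place of code of your own. Each camera call takes 0.05 s, during which the arm holds its last target. There are 200 camera calls.

### The job

Push the benchtop oven's drop-down door up until it is fully shut. Then take the oven key, the one with the wide flat grip, out of the key stand, push it fully home into the key switch on top of the oven (its pins are sticky, so it needs wiggling on the way in), and only then turn it a quarter turn clockwise. The switch springs back, so finish while still gripping the key and holding it turned; leave the other two keys in the stand, and do not move the paper cup or the spatula lying by it.

Things in the scene. Friction and masses are not known exactly. Their poses are not given: they have to be found in the camera images.
- oven_door (a joint): opening angle of the oven's bottom-hinged door, rad: 0 = shut (upright, at a stop), grows as its top swings down towards the robot; starts at 0.35 to 0.8. Stiff: it stays where it is left, 5 to 9 N at the handle moves it. Door 310 wide, 165 high, 15 mm thick, 0.6 kg; shut, its top edge is 15 mm below the oven's top
- oven_door_hinge (a point): point on the door's hinge line, mid-width at the lower edge of its outer face, 26 mm above the table. It turns with the door; with the door shut its axes are the oven's: x into the oven, y along the hinge line, z up the door
- oven_door_handle (a point): middle of the door's level steel bar handle, 100 mm long, 11 mm thick, 35 mm in front of the door's face. In the axes of oven_door_hinge it lies at x -35, z +134 mm. Closed fingers pointing down can push it from the robot's side along its arc, best with the fingertips about 8 mm below the bar's middle. The door's top edge is 31 mm above the bar
- oven: steel benchtop oven fixed on the table, 300 deep (x), 440 wide (y), 205 mm high; origin at the centre of its underside, x axis level, pointing away from the door (which is on the robot's side). On its top, 50 mm behind the front and 165 mm from the middle towards -y, is the key switch: a black box 56 x 56 x 38 mm with a steel lock cylinder in its top
- keyway (a point): mouth of the key slot, on the lock's vertical axis at the top face of the steel cylinder (26 x 28 mm), 245 mm above the table, 2 mm proud of the black box. z up; slot 16 mm long along y, 5.5 mm wide along x, 34 mm deep, no funnel. Turns with the cylinder
- pin_upper (a joint): how far the upper pin is pushed back, m: 0 = sticking 4.5 mm into the slot from its +y end, nose 16 to 18 mm below the mouth, 0.006 = quite out of the way. Its upper face slopes only 26 degrees; it slides with 3 N of friction and stays back
- pin_lower (a joint): the same for the lower pin, on the slot's -y end, its nose 26 to 28 mm below the mouth. Pushed straight down the key jams on each pin, 20 to 30 N and more; rocking it 1 to 2 mm to and fro along the slot (y) while stepping down about 1 mm at a time works it past with under 10 N
- lock (a joint): angle of the lock cylinder, rad: 0 = at rest, grows clockwise seen from above, stop at 1.6 (a quarter turn). A spring turns it back, 0.08 N m per rad. The key has about 0.15 rad of play in the slot, so turn the key 0.15 to 0.2 rad further than a quarter. It can also be turned with the key only part way in, but that does not count
- oven_key: oven key, blade down in the stand, 30 to 65 g; works either way round. Origin at the blade's tip, z up the key. Steel blade 14 wide (y), 4 thick (x), 32 mm long, last 5 mm tapered to 12 x 2; black collar 24 (y) x 10 (x), z 32 to 42; black flat grip 40 wide (y), 10 thick (x), z 42 to 78 mm. Fully home, the collar's underside lies on the cylinder's top, the tip 32 mm below keyway
- key_grip (a point): point on the oven key's axis near the middle of its flat grip, 62 mm above the tip (70 mm above the table in the stand); same axes as the key. Pinch it here across its 10 mm thickness (along x), from above
- stand: wooden key stand fixed to the table, 60 (x) x 210 (y) x 40 mm high, origin at the centre of its underside; three upright slots 17 (y) x 6 (x), 36 mm deep, at y -65, 0 and +65 mm, one key in each in any order, collar on the stand's top, about 1 mm of play, tip 8 mm above the table
- round_key: another key in the stand, same blade and collar, head an upright black cylinder 24 mm in diameter, 28 mm tall; origin at the blade's tip. Leave it there
- square_key: another key in the stand, same blade and collar, head a slim black square post 16 x 16 x 26 mm; origin at the blade's tip. Leave it there
- cup: paper cup, 80 mm across, 95 mm high, loose, behind the key stand; origin at the centre of its underside
- spatula: kitchen spatula lying flat on the table, loose, pointing away from the robot, between the oven and the key stand
There are look-alikes about, which are no part of the job. What is shaped like the oven_key but orange is not meant. Several things have the shape of the stand; the one meant has the colours described above.

How it is judged (in metres and radians):
On the way, in this order (a step that is already met when the one before it is completed fails the run):
1. the oven door is shut (value of joint oven_door below 0.05 rad), for 0.2 s.
2. the oven key is fully home in the key switch, the cylinder not yet turned (z of oven_key in the frame of keyway below -0.029 m and horizontal distance between oven_key and keyway below 0.004 m and angle between the z axis of oven_key and the z axis of keyway, either way round below 0.12 rad and angle between the y axis of oven_key and the y axis of keyway, either way round below 0.35 rad and value of joint oven_door below 0.05 rad and value of joint lock below 0.3 rad), for 0.1 s.
3. the key is turned a quarter (z of oven_key in the frame of keyway below -0.029 m and horizontal distance between oven_key and keyway below 0.004 m and angle between the z axis of oven_key and the z axis of keyway, either way round below 0.12 rad and angle between the y axis of oven_key and the y axis of keyway, either way round below 0.35 rad and value of joint oven_door below 0.05 rad and value of joint lock above 1.35 rad), for 0.2 s.
At the end, for the whole second after the job is handed in: Door within 0.05 rad of shut; oven key home (tip at least 29 mm below the keyway, within 4 mm of the lock's axis, upright within 0.12 rad); cylinder held at more than 1.35 rad (77 degrees) against its spring by the fingers gripping the key with at least 2 N; the other two keys still in the stand (all of step 3 and velocity of joint lock below 0.2 rad/s and contact force between the fingers and oven_key above 2 N and z of each of round_key, square_key in the frame of stand below 0.02 m); the arm keeps its last pose, push and grip.
It fails at once if one of the other two keys is moved more than 20 mm (distance of any of round_key, square_key from where it was at the start of the episode above 0.02 m).
It fails at once if the cup or the spatula is moved more than 40 mm (distance of any of cup, spatula from where it was at the start of the episode above 0.04 m).
It also fails if it takes over 72 s, if anything falls off the work surface, if the arm or the gripper's body presses on something with over 40 N, if the wrist force passes 120 N, or if a joint passes its speed limit or range.

## Working session

There is one attempt and no reset: what is moved stays moved. The work goes in short steps, Python scripts to look and compute and a shell command to move; the robot and the scene stay as the last step left them, time stands still between calls to the robot, and variables do not carry over. Pictures are saved under pics/ and viewed, at most 10 in all, crops included, and the job is handed in when it is done.

```bash
ls; mkdir -p pics
cat > h.py <<'E'
import numpy as np, cv2
from bench import robot, cams
def model(n):
    m=cams.camera_model(n); m['f']=200/np.tan(np.radians(m['vertical_fov'])/2); m['R']=np.array(m['R']);m['t']=np.array(m['t']); return m
def ray(m,u,v,fish=False):
    a=np.array([u-m['cx'],v-m['cy']])
    if fish:
        r=np.hypot(*a); th=r/m['f']; s=np.sin(th)/r if r>0 else 0
        d=np.array([a[0]*s,a[1]*s,np.cos(th)])
    else: d=np.array([a[0]/m['f'],a[1]/m['f'],1.])
    return -m['R'].T@m['t'], m['R'].T@d
def onz(m,u,v,z,fish=False):
    c,d=ray(m,u,v,fish); return c+d*(z-c[2])/d[2]
def dpt(m,u,v,dep,fish=False):
    c,d=ray(m,u,v,fish)
    if fish: d=d/ (m['R']@d)[2]
    return c+d*dep[int(v),int(u)]
def proj(m,X):
    p=m['R']@np.array(X)+m['t']; return m['cx']+m['f']*p[0]/p[2], m['cy']+m['f']*p[1]/p[2]
def save(n,im): cv2.imwrite('pics/'+n,im[:,:,::-1])
E
python3 - <<'E'
from h import *
for n in ('scene','top'):
    p,d=cams.read_camera(n); save(n+'0.png',p); np.savez('/tmp/'+n,p=p,d=d)
    m=model(n); print(n,m['f'],m['cx'],m['cy'],-m['R'].T@m['t'],m['R'].round(3).tolist())
print(robot.state())
E
```

```text
pics
scene 436.0272039684116 323.94535664092876 200.61781671567553 [ 1.15823338 -0.60627886  0.99170096] [[0.568, 0.823, -0.012], [0.586, -0.415, -0.696], [-0.578, 0.388, -0.718]]
top 386.0879661809162 324.4363835563364 196.27676664636232 [ 0.24078225 -0.1506447   1.38357009] [[-0.008, -1.0, -0.006], [-0.982, 0.009, -0.19], [0.19, 0.004, -0.982]]
{'clock': 0.1, 'joints': array([-7.91888340e+01,  1.40829881e+01,  8.93166379e+01,  6.52911001e-04,
        7.67020929e+01, -9.97612260e+00]), 'joint_velocities': array([ 0.04234741, -0.15378559, -0.2044922 ,  0.00328802, -0.02372221,
        0.00832982]), 'joint_torque': array([-3.11613048e-04, -4.30666494e+01, -3.27131188e+01, -1.88843624e-04,
        2.81374072e-03, -6.90104827e-06]), 'tool_pos': array([ 0.23058921, -0.60719695,  0.23027056]), 'eef_rot': array([-1.79899929e+02, -1.82470670e-02,  2.07871219e+01]), 'force': array([ 1.17743095, -0.81091757,  0.84392511]), 'ft_torque': array([-0.02264452, -0.00285365,  0.03157547]), 'grasp_force': 0.0, 'finger_gap': 0.08496258743549807}
```

View pics/scene0.png

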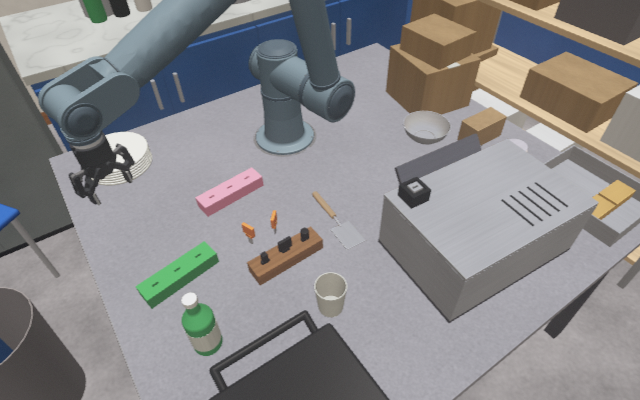

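View pics/top0.png

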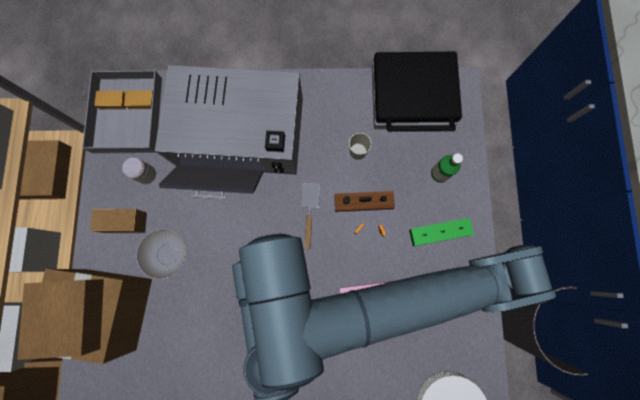

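Scene view: the brown stand with three black keys is at about (286,254). Look-alike stands are pink (230,190) and green (178,272), with orange key shapes at (248,230) and (274,218). Top view: brown stand at (364,201), key switch at (275,140), door open at about (215,178). Only the brown stand fits "wooden". Next I'll measure and make an enlarged crop.

Run:
```python
from h import *
L={n:np.load('/tmp/%s.npz'%n) for n in ('top','scene')}
def cloud(n):
    m=model(n); d=L[n]['d']; v,u=np.mgrid[0:400,0:640]
    P=np.stack([(u-m['cx'])/m['f']*d,(v-m['cy'])/m['f']*d,d],-1)-m['t']
    return P@m['R']
C={n:cloud(n) for n in L}
np.savez('/tmp/cloud',**C)
for n in L:
    m=model(n);P=C[n]
    # oven top
    k=(abs(P[...,2]-.205)<.006)&(P[...,0]>.4)&(P[...,1]>-.25)&(P[...,1]<.5)&(L[n]['d']>0)
    k=cv2.morphologyEx(k.astype(np.uint8),cv2.MORPH_OPEN,np.ones((5,5)))
    nn,lab,st,_=cv2.connectedComponentsWithStats(k); b=1+st[1:,4].argmax()
    Q=P[lab==b]; r=cv2.minAreaRect(Q[:,:2].astype(np.float32)*1000); print(n,'oven',r,Q[:,2].mean())
    hsv=cv2.cvtColor(L[n]['p'],cv2.COLOR_RGB2HSV)
    # switch top
    k=(P[...,2]>.228)&(P[...,2]<.26)&(P[...,0]>.4)&(P[...,1]>-.25)&(P[...,1]<.1)
    k=cv2.morphologyEx(k.astype(np.uint8),cv2.MORPH_OPEN,np.ones((3,3)))
    nn,lab,st,ce=cv2.connectedComponentsWithStats(k);print(st,ce); b=1+st[1:,4].argmax();Q=P[lab==b];print('switch',cv2.minAreaRect(Q[:,:2].astype(np.float32)*1000),np.median(Q[:,2]),Q.mean(0))
    # stand brown
    h,s,v=[hsv[...,i] for i in range(3)]
    k=((h<14)&(s>100)&(P[...,2]>.03)&(P[...,2]<.05)&(abs(P[...,1]+.3)<.17)&(P[...,0]>.2)).astype(np.uint8)
    Q=P[k>0];print('stand',len(Q),cv2.minAreaRect(Q[:,:2].astype(np.float32)*1000),np.median(Q[:,2]))
    k=((P[...,2]>.058)&(P[...,2]<.1)&(abs(P[...,1]+.3)<.12)&(P[...,0]>.3)&(P[...,0]<.5)).astype(np.uint8)
    nn,lab,st,ce=cv2.connectedComponentsWithStats(k)
    for i in range(1,nn):
        if st[i,4]>3: Q=P[lab==i];print('key',ce[i],st[i],Q.mean(0),cv2.minAreaRect(Q[:,:2].astype(np.float32)*1000),Q[:,2].max())
t=L['top']['p'][185:220,325:405]; s=L['scene']['p'][220:285,240:330]
a=cv2.resize(t,(640,280),interpolation=2); b=cv2.resize(s,(400,289),interpolation=2); b=cv2.copyMakeBorder(b,0,0,0,240,0)
save('crop1.png',np.vstack([a,b]))
```

```text
top oven ((754.6480102539062, 167.28273010253906), (441.85577392578125, 302.049560546875), 85.78022003173828) 0.20519897745865429
[[     0      0    640    400 255655]
 [   265    131     20     19    345]] [[319.56092781 199.5804776 ]
 [274.35072464 139.86376812]]
switch ((642.4614868164062, 9.057262420654297), (56.25197219848633, 58.232643127441406), 85.38967895507812) 0.24256725310119268 [0.64133803 0.00830724 0.24184234]
stand 823 ((444.6631164550781, -284.2593688964844), (205.9595489501953, 144.0401611328125), 89.08792877197266) 0.04017351180842907
key [346.11904762 199.78571429] [343 196   7   8  42] [ 0.48074782 -0.21947944  0.07629707] ((481.2037353515625, -219.63308715820312), (21.73769760131836, 20.937877655029297), 60.74368667602539) 0.08424050224297178
key [364.94339623 198.69811321] [359 197  13   5  53] [ 0.48308785 -0.28382799  0.08104693] ((483.6647033691406, -284.5873718261719), (10.509780883789062, 39.579742431640625), 1.7816888093948364) 0.09013455429429063
key [383.53333333 198.16666667] [381 196   6   6  30] [ 0.48571893 -0.34867536  0.07397168] ((486.07315063476
[... 1459 characters left out ...]
253906, 12.240885734558105), 18.12921714782715) 0.08169593549193921
key [303.8625 232.5   ] [300 228   9  11  80] [ 0.48658023 -0.22389012  0.07229775] ((484.5539855957031, -222.35549926757812), (22.199899673461914, 24.06182098388672), 52.61137390136719) 0.08063336008641922
key [283.82258065 242.62903226] [277 236  15  14 124] [ 0.48841766 -0.28859728  0.07647596] ((486.7322998046875, -287.5086975097656), (39.91471862792969, 11.753644943237305), 88.96907806396484) 0.08904766661251695
key [263.39655172 255.75862069] [260 251   8  11  58] [ 0.49061927 -0.35303133  0.07015349] ((489.3184509277344, -352.4018859863281), (15.996600151062012, 16.441635131835938), 87.41064453125) 0.07839788696172878
```

View pics/crop1.png

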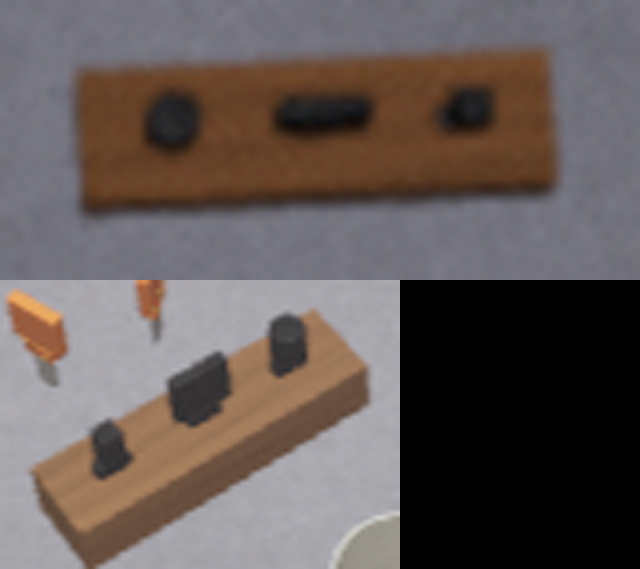

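The crop shows three black heads in the brown stand: a round cylinder (top 346,200), a wide flat grip (top 365,199; scene 284,243) and a slim square post (top 383,198). The middle one is the oven key: its 40 x 10 mm top is wide and flat, and it is black, not orange. Next I'll measure the door.

Run:
```python
from h import *
C=np.load('/tmp/cloud.npz')
a=np.radians(-4.2);R=np.array([[np.cos(a),-np.sin(a)],[np.sin(a),np.cos(a)]])
for n,c in (('top',(.7547,.1673)),('scene',(.7557,.1640))):
    P=C[n].reshape(-1,3);q=(P[:,:2]-c)@R; z=P[:,2]
    k=(q[:,0]>-.33)&(q[:,0]<-.152)&(abs(q[:,1])<.15)&(z>.04)&(z<.25)
    x,y,z=q[k,0],q[k,1],z[k]; print(n,k.sum(),y.min(),y.max())
    # bin by x
    for lo in np.arange(-.33,-.15,.012):
        s=(x>=lo)&(x<lo+.012)
        if s.sum(): print(round(lo,3),s.sum(),np.percentile(z[s],[5,25,50,75,95]).round(3),np.percentile(y[s],[5,95]).round(3))
m=model('top')
```

```text
top 1873 -0.10186838826540535 0.14992865450199186
-0.282 46 [0.11  0.112 0.114 0.116 0.118] [0.009 0.099]
-0.27 84 [0.111 0.114 0.116 0.12  0.158] [-0.019  0.105]
-0.258 325 [0.152 0.158 0.161 0.164 0.166] [-0.089  0.136]
-0.246 204 [0.147 0.151 0.155 0.159 0.162] [-0.094  0.134]
-0.234 201 [0.132 0.136 0.139 0.143 0.148] [-0.093  0.139]
-0.222 191 [0.116 0.121 0.124 0.128 0.132] [-0.094  0.133]
-0.21 186 [0.1   0.105 0.108 0.113 0.116] [-0.092  0.137]
-0.198 176 [0.086 0.089 0.094 0.097 0.101] [-0.093  0.137]
-0.186 169 [0.071 0.074 0.077 0.082 0.086] [-0.094  0.136]
-0.174 157 [0.056 0.059 0.063 0.066 0.071] [-0.09   0.136]
-0.162 134 [0.043 0.046 0.049 0.053 0.056] [-0.092  0.136]
scene 1356 -0.10459482830327699 0.14988230854697973
-0.27 7 [0.153 0.154 0.156 0.156 0.157] [-0.089  0.078]
-0.258 150 [0.155 0.159 0.161 0.162 0.165] [-0.098  0.133]
-0.246 479 [0.143 0.149 0.153 0.158 0.162] [-0.094  0.135]
-0.234 466 [0.129 0.134 0.138 0.142 0.148] [-0.095  0.136]
-0.222 254 [0.121 0.124 0.127 0.13  0.134] [-0.075  0.137]
```

```bash
python3 -m crank '[[[0,0,-0.035],[0.45,0.47,0],-1],[[0,0,-0.07],[0.9,0.95,0],-1],[[0,0,-0.07],[0.9,0.95,0],-1],[[0,0,-0.07],[0.9,0.95,0],-1],[[0,0,-0.07],[0.9,0.95,0],-1],[[0,0,-0.07],[0.9,0.95,0],-1]]' 60 && python3 -m crank '[[[0,0,0],[0.5,0.95,0],-1],[[0,0,0],[0.5,0.95,0],-1],[[0,0,0],[0.5,0.95,0],-1],[[0,0,0],[0.5,0.95,0],-1],[[0,0,0],[0.5,0.95,0],-1]]' && python3 -m crank '[[[0,0,0],[0,1,0],-1],[[0,0,0],[0,1,0],-1],[[0,0,0],[0,1,0],-1],[[0,0,0],[0,1,0],-1],[[0,0,0],[0,1,0],-1]]'
```

```text
clock: 0.6
tool_pos: [0.3688, -0.461, 0.2307]
eef_rot: [-179.9, -0.0, -4.1]
force: [-0.1, 0.7, -0.1]
finger_gap: 0.0122
grasp_force: 0.0
clock: 1.02
tool_pos: [0.4424, -0.318, 0.2308]
eef_rot: [-179.9, 0.0, -4.1]
force: [-0.0, -0.8, -1.1]
finger_gap: 0.0002
grasp_force: 0.0
clock: 1.43
tool_pos: [0.4401, -0.1694, 0.2308]
eef_rot: [-179.9, 0.0, -4.2]
force: [0.1, -0.9, -0.5]
finger_gap: 0.0003
grasp_force: 0.0
```

```bash
python3 -m crank '[[[0,0,0],[0,1,0],-1],[[0,0,0],[0,1,0],-1],[[0,0,0],[0,1,0],-1],[[0,0,0],[0,1,0],-1],[[0,0,0],[0,1,0],-1]]' && python3 -m crank '[[[0,0,0],[-0.1,1,0],-1],[[0,0,0],[-0.1,1,0],-1],[[0,0,0],[-0.1,1,0],-1],[[0,0,0],[-0.1,1,0],-1],[[0,0,0],[-0.1,1,0],-1]]' && python3 -m crank '[[[0,0,0],[0,0.72,0],-1],[[0,0,0],[0,0.72,0],-1],[[0,0,0],[0,0.72,0],-1],[[0,0,0],[0,0.72,-0.4],-1],[[0,0,0],[0,0.72,-0.86],-1],[[0,0,0],[0,0.72,-0.86],-1],[[0,0,0],[0,0.72,-0.86],-1]]'
python3 - <<'E'
from h import *
p,d=cams.read_camera('wrist'); save('w1.png',p)
E
```

```text
clock: 1.85
tool_pos: [0.4404, -0.0201, 0.2311]
eef_rot: [-180.0, 0.0, -4.2]
force: [0.2, -0.9, 0.6]
finger_gap: 0.0002
grasp_force: 0.0
clock: 2.27
tool_pos: [0.4255, 0.1296, 0.2312]
eef_rot: [-180.0, 0.0, -4.2]
force: [0.6, 0.3, 0.0]
finger_gap: 0.0001
grasp_force: 0.0
clock: 2.85
tool_pos: [0.4209, 0.2323, 0.0946]
eef_rot: [179.7, 0.8, -4.5]
force: [-1.8, -1.0, -0.5]
finger_gap: 0.0004
grasp_force: 0.0
```

View pics/w1.png

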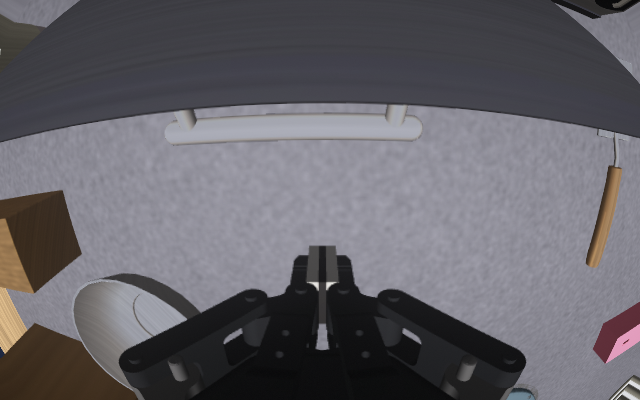

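Wrist view: the handle bar spans (165,130) to (420,128), straight ahead of the closed fingers at (322,270), and is clear of everything else. Moving up to near contact.

```bash
python3 -m crank '[[[0,0,0],[0.15,-0.01,0],-1],[[0,0,0],[0.28,-0.02,0],-1],[[0,0,0],[0.28,-0.02,0],-1],[[0,0,0],[0.28,-0.02,0],-1]]'
python3 - <<'E'
from h import *
s=robot.state();print(s['tool_pos'],s['eef_rot'],s['joints'])
E
```

```text
clock: 3.23
tool_pos: [0.4706, 0.2318, 0.1052]
eef_rot: [-179.9, -0.2, -4.5]
force: [-0.1, -0.5, -0.3]
finger_gap: -0.0001
grasp_force: 0.0
[0.47059844 0.23177495 0.10521314] [-179.92847536   -0.24360972   -4.51654081] [ 1.38302093e+01  6.06212560e+00  1.12677578e+02 -1.00506647e-02
  6.10065562e+01  1.08351450e+02]
```

```bash
python3 -m crank '[[[0,0,0],[0.04,0,-0.01],-1],[[0,0,0],[0.09,-0.01,0.04],-1],[[0,0,0],[0.145,-0.01,0.09],-1],[[0,0,0],[0.21,-0.015,0.14],-1],[[0,0,0],[0.27,-0.02,0.19],-1],[[0,0,0],[0.335,-0.025,0.23],-1],[[0,0,0],[0.4,-0.03,0.265],-1],[[0,0,0],[0.47,-0.035,0.295],-1],[[0,0,0],[0.53,-0.04,0.315],-1],[[0,0,0],[0.53,-0.04,0.315],-1]]'
python3 - <<'E'
from h import *
p,d=cams.read_camera('top'); save('t2.png',cv2.resize(p[40:240,80:400],(800,500)))
p,d=cams.read_camera('wrist'); save('w2.png',p)
E
```

```text
clock: 4.07
tool_pos: [0.5484, 0.2264, 0.1514]
eef_rot: [-180.0, -0.1, -4.4]
force: [0.0, -0.2, 0.5]
finger_gap: -0.0001
grasp_force: 0.0
```

View pics/w2.png

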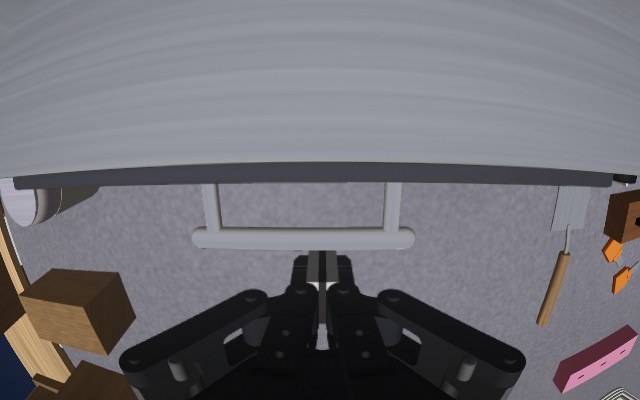

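Wrist view: the bar (195–413, row 238) is just ahead of the fingers, and the door's top edge (row 172) is nearly against the oven. Pushing on to the stop.

```bash
python3 -m crank '[[[0,0,0],[0.04,-0.003,0.01],-1],[[0,0,0],[0.07,-0.005,0.01],-1],[[0,0,0],[0.07,-0.005,0.01],-1]]'; python3 -m crank '[[[0,0,0],[0.03,-0.002,0],-1],[[0,0,0],[0.03,-0.002,0],-1],[[0,0,0],[0.03,-0.002,0],-1]]'
```

```text
clock: 4.42
tool_pos: [0.5502, 0.226, 0.1501]
eef_rot: [179.8, 1.3, -4.4]
force: [-29.2, -1.1, 18.0]
finger_gap: 0.0001
grasp_force: 14.9
clock: 4.67
tool_pos: [0.5504, 0.226, 0.1501]
eef_rot: [179.7, 1.9, -4.3]
force: [-46.5, -2.1, 28.8]
finger_gap: -0.0
grasp_force: 23.4
```

Force at the stop and TCP position match a shut door. Backing off, then heading to the stand while turning and opening.

```bash
python3 -m crank '[[[0,0,0],[-0.25,0,0],-1],[[0,0,0],[-0.5,0,0],-1],[[0,0,0],[-0.6,0,0.3],-1],[[0,0,0],[-0.6,0,0.6],-1],[[0,0,0],[-0.6,0,0.6],-1],[[0,0,0],[-0.6,0,0.6],-1]]' && python3 -m crank '[[[0,0,0.06],[0,-1,0],0.7],[[0,0,0.06],[0,-1,0],0.7],[[0,0,0.12],[0,-1,0],0.7],[[0,0,0.12],[0,-1,0],0.7],[[0,0,0.12],[0,-1,0],0.7],[[0,0,0.12],[0,-1,0],0.7],[[0,0,0.12],[0,-1,0],0.7]]' && python3 -m crank '[[[0,0,0.148],[0,-1,0],0.7],[[0,0,0.148],[0,-1,0],0.7],[[0,0,0.148],[0,-1,0],0.7],[[0,0,0.148],[0,-1,0],0.7],[[0,0,0.148],[0,-1,0],0.7],[[0,0,0.148],[0,-1,0],0.7],[[0,0,0.148],[0,-1,0],0.7],[[0,0,0.148],[0,-1,0],0.7]]' && python3 -m crank '[[[0,0,0],[0,-1,0],0.7],[[0,0,0],[0,-1,0],0.7],[[0,0,0],[0,-1,0],0.7],[[0,0,0],[0,-1,0],0.7],[[0,0,0],[0,-1,0],0.7]]' && python3 -m crank '[[[0,0,0],[0,-0.42,-0.3],0.7],[[0,0,0],[0,-0.42,-0.3],0.7],[[0,0,0],[0,-0.42,-0.3],0.7],[[0,0,0],[0,-0.42,-0.3],0.7],[[0,0,0],[0,-0.42,-0.3],0.7]]'
python3 - <<'E'
from h import *
s=robot.state();print(s['tool_pos'],s['eef_rot'],s['joints'].round(1))
m=model('wrist'); p,d=cams.read_camera('wrist'); save('w3.png',p); print({k:(v.tolist() if hasattr(v,'tolist') else v) for k,v in m.items()})
np.savez('/tmp/w3',p=p,d=d,R=m['R'],t=m['t'])
p,d=cams.read_camera('top');np.savez('/tmp/top2',p=p,d=d)
E
```

```text
clock: 5.17
tool_pos: [0.4743, 0.2258, 0.2459]
eef_rot: [-179.9, -0.5, -4.4]
force: [-0.4, -0.1, 0.4]
finger_gap: -0.0002
grasp_force: 0.0
clock: 5.75
tool_pos: [0.4719, 0.0741, 0.2396]
eef_rot: [-179.9, 0.1, 39.0]
force: [-0.2, 0.0, -0.3]
finger_gap: 0.0723
grasp_force: 0.0
clock: 6.42
tool_pos: [0.4717, -0.0753, 0.2395]
eef_rot: [-179.9, -0.0, 92.4]
force: [-0.8, -0.7, -0.2]
finger_gap: 0.0726
grasp_force: 0.0
clock: 6.83
tool_pos: [0.4715, -0.229, 0.2396]
eef_rot: [-179.9, 0.0, 91.8]
force: [0.6, 0.8, 0.4]
finger_gap: 0.0724
grasp_force: 0.0
clock: 7.25
tool_pos: [0.4721, -0.2871, 0.1955]
eef_rot: [-180.0, -0.1, 92.1]
force: [0.2, 0.2, -0.0]
finger_gap: 0.0723
grasp_force: 0.0
[ 0.47210762 -0.28705077  0.19546348] [-1.79957521e+02 -6.63800525e-02  9.20779752e+01] [-43.1   3.1 105.4   0.   71.6 -45.2]
{'vertical_fov': 65.70646984690485, 'cx': 321.9603300609964, 'cy': 201.21615962946134, 'R': [[0.9993122060823194, 0.037063575617450065, -0.0011858066195794305], [0.03563367515521956, -0.9509253908813435, 0.30736158213429593], [0.01026430561810028, -0.3071924353554541, -0.9515920615949698]], 't': [-0.4603589640579902, -0.31820409829949803, 0.2534095152474985], 'f': 309.70691628693146}
```

View pics/w3.png

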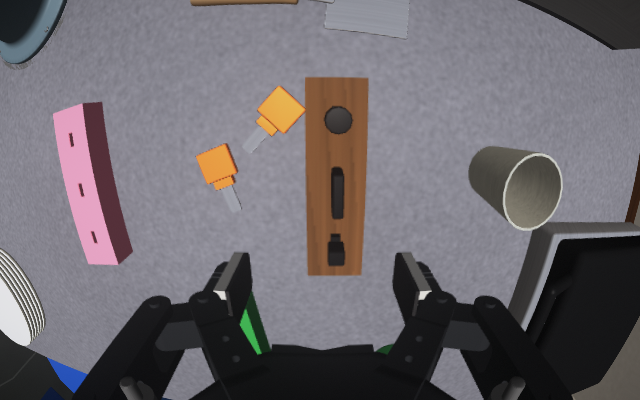

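Wrist view: the round key is at (338,120), the flat key at (337,193) and the square key at (336,250), all between the open fingers' lines. The cup (515,190) is clear. Measuring the flat key and checking the door.

```bash
cat >> h.py <<'E'
def fcloud(p,d,R,t):
    m=cams.camera_model('wrist'); f=200/np.tan(np.radians(m['vertical_fov'])/2)
    v,u=np.mgrid[0:400,0:640]; a=u-m['cx'];b=v-m['cy'];r=np.hypot(a,b)+1e-9;g=np.tan(r/f)/r
    return (np.stack([a*g*d,b*g*d,d],-1)-t)@R
E
python3 - <<'E'
from h import *
L=np.load('/tmp/w3.npz'); P=fcloud(L['p'],L['d'],L['R'],L['t'])
def rep(name,k,lo):
    n,lab,st,ce=cv2.connectedComponentsWithStats(k.astype(np.uint8))
    for i in range(1,n):
        if st[i,4]>lo: Q=P[lab==i];print(name,ce[i].round(),st[i,4],Q[:,2].mean().round(4),cv2.minAreaRect(Q[:,:2].astype(np.float32)*1000))
w=np.zeros((400,640),bool);w[80:275,300:372]=1
rep('top',w&(P[...,2]>.078)&(P[...,2]<.1),20)
rep('heads',w&(P[...,2]>.06)&(P[...,2]<.1),20)
k=w&(abs(P[...,2]-.04)<.006);rep('stand',k,500)
T=np.load('/tmp/top2.npz');m=model('top');d=T['d'];v,u=np.mgrid[0:400,0:640]
Q=((np.stack([(u-m['cx'])/m['f']*d,(v-m['cy'])/m['f']*d,d],-1)-m['t'])@m['R']).reshape(-1,3)
a=np.radians(-4.2);R=np.array([[np.cos(a),-np.sin(a)],[np.sin(a),np.cos(a)]]);q=(Q[:,:2]-(.7547,.1673))@R
k=(q[:,0]>-.3)&(q[:,0]<-.155)&(abs(q[:,1]-.05)<.1)&(Q[:,2]>.08)&(Q[:,2]<.2)
for lo in np.arange(-.22,-.15,.008):
    s=k&(q[:,0]>=lo)&(q[:,0]<lo+.008); print(round(lo,3),s.sum(),np.median(Q[s,2]) if s.any() else '')
E
```

```text
top [338. 120.] 329 0.0786 ((482.2919006347656, -219.79469299316406), (21.712669372558594, 21.083925247192383), 2.633460283279419)
top [337. 195.] 533 0.0857 ((484.6959228515625, -284.5014343261719), (9.617588996887207, 39.86717224121094), 2.663417339324951)
heads [338. 120.] 603 0.0781 ((481.9909973144531, -220.2998504638672), (22.569568634033203, 22.06361198425293), 2.6810953617095947)
heads [337. 193.] 600 0.0837 ((484.60015869140625, -284.5213317871094), (9.887340545654297, 39.92589569091797), 2.09979510307312)
heads [336. 255.] 317 0.0734 ((486.90155029296875, -349.10394287109375), (16.226442337036133, 15.833595275878906), 89.93170928955078)
stand [335. 173.] 9887 0.0403 ((484.9267272949219, -286.1129455566406), (61.07310104370117, 206.9633331298828), 2.063655138015747)
-0.22 0 
-0.212 0 
-0.204 40 0.16329984828093694
-0.196 69 0.16514120488069647
-0.188 12 0.16379332442278827
-0.18 10 0.1627695389529482
-0.172 273 0.11689381629362795
-0.164 404 0.15898435546776268
-0.156 20 0.19041179599678693
```

Bar height 0.160 and x −0.196 mean the door is shut. The key is at (0.4847, −0.2845), yaw 2.1°, with a 9.9×39.9 mm top at z 0.0857, as it should be. Going down and grasping.

```bash
python3 -m crank '[[[0,0,0],[0.084,0.017,-0.3],0.3],[[0,0,0],[0.084,0.017,-0.6],0.3],[[0,0,0],[0.084,0.017,-0.6],0.3],[[0,0,0],[0.084,0.017,-0.6],0.3]]' && python3 -m crank '[[[0,0,0],[0,0,-0.12],0.3],[[0,0,0],[0,0,-0.24],0.3],[[0,0,0],[0,0,-0.35],0.3],[[0,0,0],[0,0,-0.35],0.3],[[0,0,0],[0,0,-0.35],0.3]]'
```

```text
clock: 7.68
tool_pos: [0.4832, -0.2827, 0.1034]
eef_rot: [-179.7, -0.3, 92.1]
force: [0.6, -0.9, 0.1]
finger_gap: 0.056
grasp_force: 0.0
clock: 8.1
tool_pos: [0.4856, -0.2857, 0.0555]
eef_rot: [179.9, 0.1, 92.1]
force: [1.0, -0.3, -0.3]
finger_gap: 0.0555
grasp_force: 0.0
```

```bash
python3 -m crank '[[[0,0,0],[-0.006,0.008,-0.025],0.3],[[0,0,0],[-0.006,0.008,-0.025],-0.3],[[0,0,0],[-0.006,0.008,-0.025],-1],[[0,0,0],[-0.006,0.008,-0.025],-1],[[0,0,0],[-0.006,0.008,-0.025],-1],[[0,0,0],[-0.006,0.008,-0.025],-1],[[0,0,0],[-0.006,0.008,-0.025],-1],[[0,0,0],[-0.006,0.008,-0.025],-1]]' 100; python3 -c "
from h import *
s=robot.state();print(s['tool_pos'],s['eef_rot'],s['force'],s['ft_torque'])"
```

```text
clock: 8.77
tool_pos: [0.4844, -0.2844, 0.0506]
eef_rot: [179.9, 0.0, 92.1]
force: [0.5, 0.4, 6.5]
finger_gap: 0.0089
grasp_force: 97.5
[ 0.48443232 -0.28435062  0.05057408] [1.79944268e+02 4.32814665e-02 9.20685797e+01] [0.47871829 0.35401142 6.52634062] [ 0.14326416  0.02237769 -0.02478598]
```

```bash
python3 -m crank '[[[0,0,0],[0,0,0.1],-1],[[0,0,0],[0,0,0.2],-1],[[0,0,0],[0,0,0.3],-1],[[0,0,0],[0,0,0.4],-1],[[0,0,0],[0,0,0.7],-1],[[0,0,0],[0,0,1],-1],[[0,0,0],[0,0,1],-1],[[0,0,0],[0,0,1],-1]]' && python3 -m crank '[[[0,0,0],[0,0,0.3],-1],[[0,0,0],[0,0.3,0.6],-1],[[0,0,0],[0,0.6,0.9],-1],[[0,0,-0.017],[0,0.9,0.9],-1],[[0,0,-0.017],[0,0.95,0.9],-1],[[0,0,-0.017],[0,0.95,0.9],-1],[[0,0,-0.017],[0,0.95,0.9],-1]]' && python3 -m crank '[[[0,0,0],[0.3,0.25,0],-1],[[0,0,0],[0.6,0.5,0],-1],[[0,0,0],[0.6,0.7,0],-1],[[0,0,0],[0.6,0.7,0],-1],[[0,0,0],[0.6,0.7,0],-1]]'
python3 - <<'E'
from h import *
s=robot.state();print(s['tool_pos'],s['eef_rot'],s['joints'].round(1),s['grasp_force'])
m=model('wrist'); p,d=cams.read_camera('wrist'); save('w4.png',p)
np.savez('/tmp/w4',p=p,d=d,R=m['R'],t=m['t'],tp=s['tool_pos'])
p,d=cams.read_camera('scene');np.savez('/tmp/sc4',p=p,d=d)
E
```

```text
clock: 9.43
tool_pos: [0.4854, -0.2854, 0.2036]
eef_rot: [179.7, 0.3, 92.1]
force: [0.1, 0.1, -1.2]
finger_gap: 0.0091
grasp_force: 100.0
clock: 10.02
tool_pos: [0.4838, -0.1395, 0.334]
eef_rot: [-180.0, -0.0, 86.2]
force: [-0.5, -1.0, -0.7]
finger_gap: 0.0086
grasp_force: 100.0
clock: 10.43
tool_pos: [0.5744, -0.0348, 0.3311]
eef_rot: [-179.7, -0.1, 86.1]
force: [0.6, -0.5, -0.7]
finger_gap: 0.0089
grasp_force: 100.1
[ 0.57441012 -0.03479855  0.33106859] [-1.79693902e+02 -7.68211398e-02  8.61214517e+01] [-14.8   0.5  93.8   0.   86.1 -10.9] 100.12673377990723
```

View pics/w4.png

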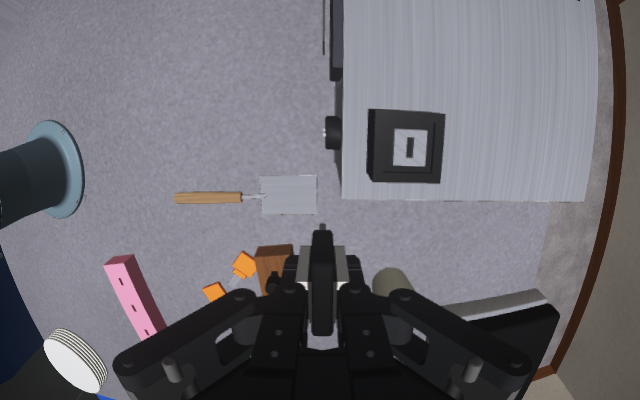

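Wrist view: the lock cylinder is at (410,147) with its dark slot, on the box (370–445, 110–185). The key is held upright at (322,270) with the blade tip just showing at (322,228). Measuring the slot.

```bash
cat > slot.py <<'E'
from h import *
import sys
def slot(p,R,t,win):
    u0,u1,v0,v1=win; g=cv2.cvtColor(p,cv2.COLOR_RGB2GRAY)
    m=model('wrist');m['R']=R;m['t']=t
    w=np.zeros_like(g);w[v0:v1,u0:u1]=1
    br=((g>130)&(w>0)).astype(np.uint8)
    def pts(mask,z): v,u=np.nonzero(mask);return np.array([onz(m,a,b,z,True)[:2] for a,b in zip(u,v)])*1000
    c=max(cv2.findContours(br,cv2.RETR_EXTERNAL,cv2.CHAIN_APPROX_NONE)[0],key=cv2.contourArea)
    Q=np.array([onz(m,a,b,.245,True)[:2] for a,b in c[:,0]])*1000
    print('cyl',cv2.minAreaRect(Q.astype(np.float32)))
    fill=cv2.drawContours(np.zeros_like(g),[c],-1,1,-1)
    dk=((g<100)&(fill>0)).astype(np.uint8)
    n,lab,st,ce=cv2.connectedComponentsWithStats(dk); b=1+st[1:,4].argmax()
    Q=pts(lab==b,.245); print('slot',ce[b],st[b],Q.mean(0),cv2.minAreaRect(Q.astype(np.float32)))
if __name__=='__main__':
    L=np.load(sys.argv[1]); slot(L['p'],L['R'],L['t'],list(map(int,sys.argv[2:6])))
E
python3 slot.py /tmp/w4.npz 390 430 128 172
python3 - <<'E'
from h import *
L=np.load('/tmp/w4.npz');P=fcloud(L['p'],L['d'],L['R'],L['t'])
print('cyl top depth',P[132,395:428:6].round(4).tolist(), 'tp',L['tp'])
k=(P[...,2]>.236)&(P[...,2]<.25);k[:, :360]=0;k[200:]=0
Q=P[k];print(k.sum(),cv2.minAreaRect(Q[:,:2].astype(np.float32)*1000))
# key grip in scene view: black points near the gripper below TCP
L=np.load('/tmp/sc4.npz');m=model('scene');print('proj tip',proj(m,(.5744,-.0348,.2885)),'tcp',proj(m,(.5744,-.0348,.331)))
save('sc4.png',cv2.resize(L['p'][60:200,260:460],(800,560)))
E
```

```text
cyl ((643.3067626953125, 9.244195938110352), (27.651123046875, 25.863101959228516), 86.20462799072266)
slot [409.63909774 146.87218045] [406 137   8  21 133] [643.14437253   9.68651894] ((643.1722412109375, 9.550408363342285), (15.554666519165039, 5.107997417449951), 85.75350952148438)
cyl top depth [[0.6318, 0.0215, 0.2452], [0.6364, 0.0214, 0.2456], [0.6411, 0.0212, 0.2455], [0.6459, 0.0211, 0.2454], [0.6509, 0.0209, 0.2447], [0.6559, 0.0208, 0.2444]] tp [ 0.57441012 -0.03479855  0.33106859]
5002 ((643.3187255859375, 9.177261352539062), (55.74772644042969, 56.981788635253906), 86.23777770996094)
proj tip (np.float64(384.4918103045574), np.float64(163.78669975226137)) tcp (np.float64(386.05927025023095), np.float64(150.2202169725067))
```

View pics/sc4.png

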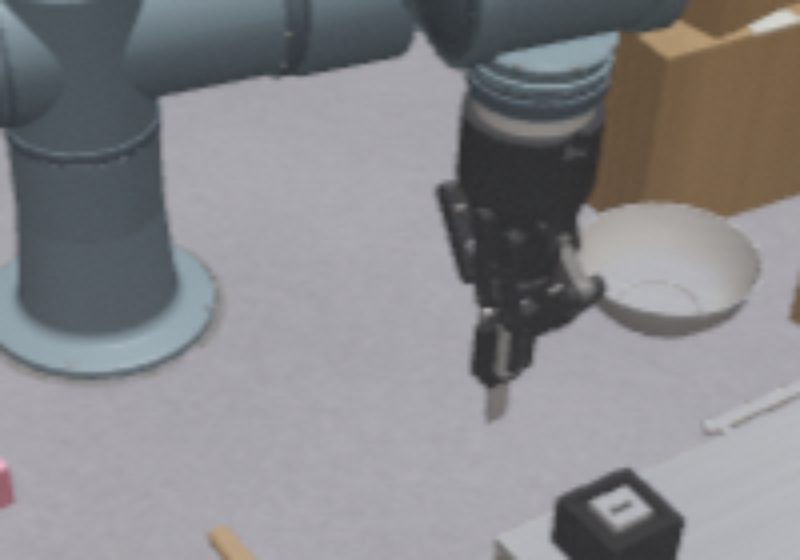

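Scene crop: the key hangs upright with its blade at crop (495,400), and the slot is at (620,507). The slot measures (0.6432, 0.0095) at z 0.245, 15.6×5.1 mm, yaw −4.2°. Moving above it.

```bash
python3 -m crank '[[[0,0,-0.001],[0.23,0.15,0],-1],[[0,0,-0.001],[0.459,0.295,0],-1],[[0,0,-0.001],[0.459,0.295,-0.08],-1],[[0,0,-0.001],[0.459,0.295,-0.15],-1],[[0,0,-0.001],[0.459,0.295,-0.15],-1],[[0,0,-0.001],[0.459,0.295,-0.15],-1],[[0,0,-0.001],[0.459,0.295,-0.15],-1]]'
python3 - <<'E'
from h import *
s=robot.state();print(s['tool_pos'],s['eef_rot'],s['force'],s['ft_torque'])
m=model('wrist'); p,d=cams.read_camera('wrist'); np.savez('/tmp/w5',p=p,d=d,R=m['R'],t=m['t'],tp=s['tool_pos'])
q,d=cams.read_camera('scene'); np.savez('/tmp/sc5',p=q,d=d)
t,d=cams.read_camera('top')
a=cv2.resize(p[170:290,272:372],(500,600),interpolation=2); b=cv2.resize(q[140:220,380:440],(300,400),interpolation=2)
c=cv2.resize(t[115:165,250:300],(300,200))
save('n5.png',np.hstack([a,np.vstack([b,c])]))
E
```

```text
clock: 11.12
tool_pos: [0.6421, 0.0065, 0.3127]
eef_rot: [180.0, 0.0, 85.5]
force: [-0.5, -0.1, -0.8]
finger_gap: 0.0086
grasp_force: 100.2
[0.64209752 0.00646737 0.31271325] [1.79984151e+02 1.27190588e-02 8.54870911e+01] [-0.47454177 -0.12328128 -0.7971746 ] [0.00412841 0.05613813 0.05711761]
```

View pics/n5.png

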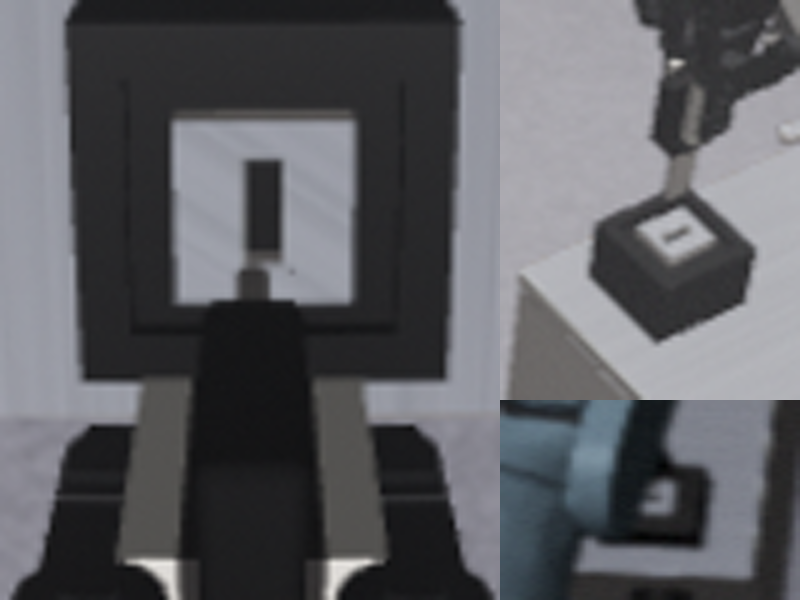

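Near crop: the blade tip's edge is at crop (253,268), i.e. image (322.6,223.6). The slot runs (247–282, 160–258), centred slightly to its right. Computing the offset.

```bash
python3 slot.py /tmp/w5.npz 304 346 190 236
python3 - <<'E'
from h import *
L=np.load('/tmp/w5.npz');m=model('wrist');m['R']=L['R'];m['t']=L['t'];print(L['tp'])
g=cv2.cvtColor(L['p'],cv2.COLOR_RGB2GRAY)
print(g[220:232,314:332])
for u,v in((322.6,223.6),(322.6,224.5)):print('tip +y edge',onz(m,u,v,.270,True))
for u in (323,326):print(onz(m,u,212,.245,True))
# key top in wrist view for column check
P=fcloud(L['p'],L['d'],L['R'],L['t'])
k=np.zeros(g.shape,bool);k[228:300,305:340]=1;k&=(P[...,2]>.335)&(P[...,2]<.36);Q=P[k]
print(k.sum(),cv2.minAreaRect(Q[:,:2].astype(np.float32)*1000) if k.any() else P[240:300:10,322])
E
```

```text
cyl ((643.4649658203125, 9.505321502685547), (26.97926902770996, 25.37165641784668), 85.50662231445312)
[0.64209752 0.00646737 0.31271325]
[[161 161 161 160 159 156 139  91  66  66  66  66  66  69 117 158 159 159]
 [158 160 161 161 161 159 143  99  79  77  77  78  78  79 119 157 159 159]
 [157 157 159 160 161 159 139 101  84  87 100 111 110 110 131 154 157 159]
 [158 157 157 158 158 150 118  87  75  83 101 127 140 142 145 150 146 156]
 [161 160 158 156 148 123  63  53  53  53  63  99 147 155 154 146 127 150]
 [159 160 161 159 145 100  60  53  53  53  58  80 146 156 155 155 153 152]
 [158 158 159 159 147 101  60  52  53  53  58  77 148 159 158 157 155 153]
 [158 158 159 159 147 101  61  54  55  54  58  77 149 161 159 159 158 156]
 [158 159 158 159 146 100  61  54  55  53  58  76 147 161 161 161 159 158]
 [144 141 139 141 129  88  54  47  49  48  52  68 129 142 142 143 143 151]
 [ 76  52  45  44  41  28  28  28  28  27  28  28  40  43  45  44  53 118]
 [ 33  27  25  26  25  24  23  23  23  24  24  23  26  26  26  26  28  45]]
tip +y edge [0.64220289 0.01061101 0.27      ]
tip +y edge [0.64215438 0.00998388 0.27      ]
[0.6424518  0.00947946 0.245     ]
[0.64461481 0.00931019 0.245     ]
1609 ((642.2427368164062, 16.795629501342773), (19.032155990600586, 15.10910701751709), 82.19002532958984)Traceback (most recent call last):
  File "slot.py", line 17, in <module>
    L=np.load(sys.argv[1]); slot(L['p'],L['R'],L['t'],list(map(int,sys.argv[2:6])))
                            ~~~~^^^^^^^^^^^^^^^^^^^^^^^^^^^^^^^^^^^^^^^^^^^^^^^^^^^
  File "slot.py", line 14, in slot
    n,lab,st,ce=cv2.connectedComponentsWithStats(dk); b=1+st[1:,4].argmax()
                                                          ~~~~~~~~~~~~~~~^^
ValueError: attempt to get argmax of an empty sequence
```

Run:
```python
from h import *
L=np.load('/tmp/w5.npz');m=model('wrist');m['R']=L['R'];m['t']=L['t']
def fp(X):
    c=m['R']@np.array(X)+m['t'];r=np.hypot(c[0],c[1]);th=np.arctan2(r,c[2]);return (m['cx']+m['f']*th*c[0]/r).round(2),(m['cy']+m['f']*th*c[1]/r).round(2)
for z,y in((.27,.0125),(.275,.0135),(.302,.0135)): print('pred blade',z,fp((.6421,y,z)))
for z in(.267,.270,.273):print(fp((.6421,.0125,z)),fp((.6421,.0105,z)))
g=cv2.cvtColor(L['p'],cv2.COLOR_RGB2GRAY);print(g[196:224,324])
print('slot +y end .0097+.008 ->',fp((.6435,.0177,.245)),fp((.6435,.0017,.245)))
```

```text
pred blade 0.27 (np.float64(322.21), np.float64(220.9))
pred blade 0.275 (np.float64(322.1), np.float64(222.36))
pred blade 0.302 (np.float64(322.11), np.float64(240.74))
(np.float64(322.21), np.float64(219.21)) (np.float64(322.45), np.float64(222.04))
(np.float64(322.21), np.float64(220.9)) (np.float64(322.45), np.float64(223.77))
(np.float64(322.22), np.float64(222.64)) (np.float64(322.46), np.float64(225.54))
[159 157 155 152 152 132  62  43  41  41  41  41  41  40  39  39  39  39
  39  39  40  39  40  39  66  77 100 101]
slot +y end .0097+.008 -> (np.float64(323.58), np.float64(201.11)) (np.float64(325.24), np.float64(221.85))
```

```bash
python3 -m crank '[[[0,0,0],[0,0,0],-1],[[0,0,0],[0,0,0],-1],[[0,0,0],[0,0,0],-1]]';  python3 -c "
from h import *
s=robot.state();print(s['tool_pos'],s['eef_rot'],s['force'],s['ft_torque'])"
```

```text
clock: 11.52
tool_pos: [0.6427, 0.0077, 0.3127]
eef_rot: [180.0, 0.0, 85.6]
force: [0.4, 0.6, 0.4]
finger_gap: 0.0086
grasp_force: 100.2
[0.64272347 0.00772221 0.3126651 ] [1.79968025e+02 5.09645262e-03 8.55850738e+01] [0.35219284 0.59889981 0.42697526] [ 0.02575166 -0.02653562 -0.0008444 ]
```

```bash
cat > rel.py <<'E'
from h import *
for i in range(3):
    s=robot.state();m=model('wrist');p,d=cams.read_camera('wrist');g=cv2.cvtColor(p,cv2.COLOR_RGB2GRAY).astype(float)
    def edges(row,lo,hi,th=105):
        x=g[row,lo:hi];b=np.nonzero(x<th)[0]
        l=b[0]-(th-x[b[0]])/(x[b[0]-1]-x[b[0]]); r=b[-1]+(th-x[b[-1]])/(x[b[-1]+1]-x[b[-1]]); return lo+l,lo+r
    e=np.mean([edges(r,312,334) for r in (208,211,214)],0); bl=np.mean([edges(r,312,334) for r in (226,227,228)],0)
    col=g[195:215,325];k=np.nonzero(col<100)[0][0];ve=195+k-(100-col[k])/(col[k-1]-col[k])
    S=onz(m,e.mean(),211,.245,True);T=onz(m,bl.mean(),227,.285,True);E=onz(m,e.mean(),ve,.245,True)
    print(s['tool_pos'].round(4),'slot cols',e.round(2),'blade',bl.round(2),'slot x',S[:2].round(4),'blade x',T.round(4),'+yend',E[:2].round(4),'row',ve.round(2))
save('n6.png',cv2.resize(p[190:235,297:347],(600,540),interpolation=2))
E
python3 rel.py
```

```text
[0.6427 0.0077 0.3127] slot cols [319.64 327.41] blade [318.89 325.41] slot x [0.6435 0.0115] blade x [0.6428 0.0158 0.285 ] +yend [0.644  0.0173] row 203.42
[0.6427 0.0078 0.3125] slot cols [319.64 327.55] blade [318.88 325.42] slot x [0.6436 0.0116] blade x [0.6428 0.0159 0.285 ] +yend [0.6445 0.0236] row 195.02
[0.6427 0.0078 0.3124] slot cols [319.64 327.56] blade [318.87 325.41] slot x [0.6436 0.0117] blade x [0.6428 0.016  0.285 ] +yend [0.6445 0.0235] row 195.2
```

```bash
python3 -m crank '[[[0,0,0.0005],[0.008,0.014,-0.07],-1],[[0,0,0.0005],[0.008,0.014,-0.13],-1],[[0,0,0.0005],[0.008,0.014,-0.13],-1],[[0,0,0.0005],[0.008,0.014,-0.13],-1],[[0,0,0.0005],[0.008,0.014,-0.13],-1],[[0,0,0.0005],[0.008,0.014,-0.13],-1],[[0,0,0.0005],[0.008,0.014,-0.13],-1],[[0,0,0.0005],[0.008,0.014,-0.13],-1]]';  python3 - <<'E'
from h import *
s=robot.state();print(s['tool_pos'],s['eef_rot'],s['force'],s['ft_torque'])
p,d=cams.read_camera('wrist');q,d=cams.read_camera('scene');print(robot.state()['tool_pos'])
save('n7.png',np.hstack([cv2.resize(p[190:250,297:347],(450,540),interpolation=2),cv2.resize(q[150:210,390:430],(350,540),interpolation=2)]))
E
```

```text
clock: 12.33
tool_pos: [0.6441, 0.0098, 0.2932]
eef_rot: [180.0, 0.0, 85.8]
force: [0.3, 0.5, -1.1]
finger_gap: 0.0087
grasp_force: 100.2
[0.64412199 0.00979657 0.29324991] [1.79956461e+02 3.19388033e-03 8.57627832e+01] [ 0.28334383  0.47272744 -1.14865699] [0.00827784 0.03361642 0.00634111]
[0.64403203 0.00981344 0.29308472]
```

View pics/n7.png

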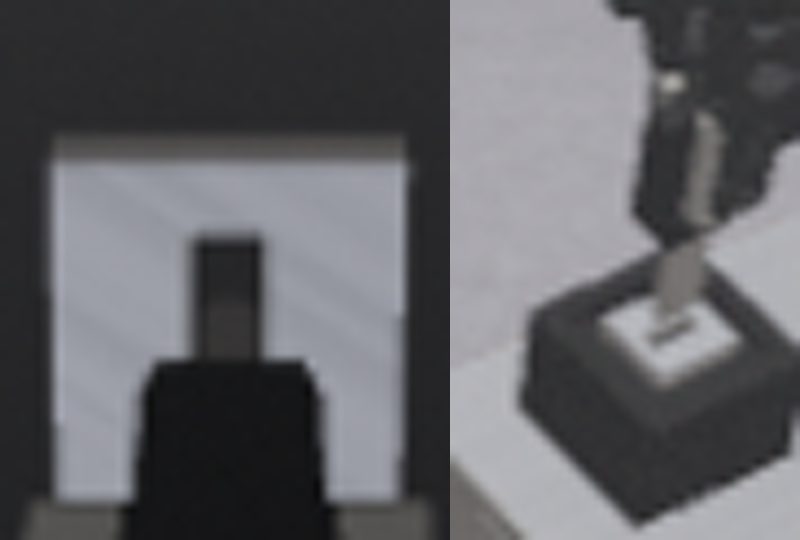

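Near crop: the blade edge (195–260) sits within the slot's columns (192–265), so it is lined up. Starting down gently.

```bash
python3 -m crank '[[[0,0,0],[0,0,-0.015],-1],[[0,0,0],[0,0,-0.03],-1],[[0,0,0],[0,0,-0.045],-1],[[0,0,0],[0,0,-0.06],-1],[[0,0,0],[0,0,-0.06],-1],[[0,0,0],[0,0,-0.06],-1]]';  python3 -c "
from h import *
s=robot.state();print(s['tool_pos'],s['force'],s['ft_torque'])"
```

```text
clock: 12.93
tool_pos: [0.6438, 0.0099, 0.2834]
eef_rot: [-180.0, -0.0, 85.8]
force: [-0.6, 1.3, -1.1]
finger_gap: 0.0089
grasp_force: 100.2
[0.64380299 0.00989    0.28342907] [-0.60554252  1.32098435 -1.11554358] [-0.03116153 -0.01709598 -0.00850141]
```

```bash
python3 -m crank '[[[0,0,0],[0,0,-0.015],-1],[[0,0,0],[0,0,-0.03],-1],[[0,0,0],[0,0,-0.045],-1],[[0,0,0],[0,0,-0.06],-1],[[0,0,0],[0,0,-0.06],-1],[[0,0,0],[0,0,-0.06],-1]]';  python3 -c "
from h import *
s=robot.state();print(s['tool_pos'],s['force'],s['ft_torque'])"
```

```text
clock: 13.43
tool_pos: [0.6438, 0.0099, 0.2745]
eef_rot: [-180.0, -0.0, 85.8]
force: [1.1, -0.2, -1.8]
finger_gap: 0.009
grasp_force: 100.2
[0.64381689 0.00987564 0.27448938] [ 1.1334853  -0.1546949  -1.78012574] [ 0.02974788 -0.03636098  0.00502625]
```

```bash
python3 -m crank '[[[0,0,0],[0,0.012,-0.007],-1],[[0,0,0],[0,0.012,-0.007],-1],[[0,0,0],[0,-0.012,-0.011],-1],[[0,0,0],[0,-0.012,-0.011],-1],[[0,0,0],[0,0.012,-0.015],-1],[[0,0,0],[0,0.012,-0.015],-1],[[0,0,0],[0,-0.012,-0.019],-1],[[0,0,0],[0,-0.012,-0.019],-1],[[0,0,0],[0,0.012,-0.022],-1],[[0,0,0],[0,0,-0.022],-1]]'; python3 -m crank '[[[0,0,0],[0,0.012,-0.004],-1],[[0,0,0],[0,0.012,-0.004],-1],[[0,0,0],[0,-0.012,-0.007],-1],[[0,0,0],[0,-0.012,-0.007],-1],[[0,0,0],[0,0.012,-0.011],-1],[[0,0,0],[0,0.012,-0.011],-1],[[0,0,0],[0,-0.012,-0.015],-1],[[0,0,0],[0,-0.012,-0.015],-1],[[0,0,0],[0,0.012,-0.02],-1],[[0,0,0],[0,0,-0.02],-1]]'
```

```text
clock: 14.27
tool_pos: [0.644, 0.0099, 0.2716]
eef_rot: [180.0, 0.1, 85.8]
force: [0.5, 0.2, 0.1]
finger_gap: 0.0089
grasp_force: 100.5
clock: 15.1
tool_pos: [0.6437, 0.0101, 0.2681]
eef_rot: [-180.0, 0.0, 85.8]
force: [-0.6, 0.2, 0.0]
finger_gap: 0.0084
grasp_force: 100.4
```

```bash
python3 -m crank '[[[0,0,0],[0,0.012,-0.004],-1],[[0,0,0],[0,0.012,-0.004],-1],[[0,0,0],[0,-0.012,-0.007],-1],[[0,0,0],[0,-0.012,-0.007],-1],[[0,0,0],[0,0.012,-0.011],-1],[[0,0,0],[0,0.012,-0.011],-1],[[0,0,0],[0,-0.012,-0.015],-1],[[0,0,0],[0,-0.012,-0.015],-1],[[0,0,0],[0,0.012,-0.02],-1],[[0,0,0],[0,0,-0.02],-1]]'; python3 -m crank '[[[0,0,0],[0,0.012,-0.004],-1],[[0,0,0],[0,0.012,-0.004],-1],[[0,0,0],[0,-0.012,-0.007],-1],[[0,0,0],[0,-0.012,-0.007],-1],[[0,0,0],[0,0.012,-0.011],-1],[[0,0,0],[0,0.012,-0.011],-1],[[0,0,0],[0,-0.012,-0.015],-1],[[0,0,0],[0,-0.012,-0.015],-1],[[0,0,0],[0,0.012,-0.02],-1],[[0,0,0],[0,0,-0.02],-1]]'
```

```text
clock: 15.93
tool_pos: [0.6438, 0.0099, 0.2652]
eef_rot: [-180.0, 0.1, 85.8]
force: [0.1, -0.1, 0.4]
finger_gap: 0.0089
grasp_force: 100.4
clock: 16.77
tool_pos: [0.6439, 0.0099, 0.2623]
eef_rot: [-180.0, 0.1, 85.8]
force: [0.6, 0.9, 0.5]
finger_gap: 0.0086
grasp_force: 100.4
```

```bash
python3 -m crank '[[[0,0,0],[0,-0.012,-0.004],-1],[[0,0,0],[0,-0.012,-0.004],-1],[[0,0,0],[0,0.012,-0.007],-1],[[0,0,0],[0,0.012,-0.007],-1],[[0,0,0],[0,-0.012,-0.011],-1],[[0,0,0],[0,-0.012,-0.011],-1],[[0,0,0],[0,0.012,-0.015],-1],[[0,0,0],[0,0.012,-0.015],-1],[[0,0,0],[0,-0.012,-0.02],-1],[[0,0,0],[0,0,-0.02],-1]]'
```

```text
clock: 17.6
tool_pos: [0.6439, 0.0096, 0.2592]
eef_rot: [-180.0, -0.0, 85.7]
force: [0.7, -0.6, -0.5]
finger_gap: 0.0089
grasp_force: 100.3
```

```bash
python3 -m crank '[[[0,0,0],[0,-0.012,-0.004],-1],[[0,0,0],[0,-0.012,-0.004],-1],[[0,0,0],[0,0.012,-0.007],-1],[[0,0,0],[0,0.012,-0.007],-1],[[0,0,0],[0,-0.012,-0.011],-1],[[0,0,0],[0,-0.012,-0.011],-1],[[0,0,0],[0,0.012,-0.015],-1],[[0,0,0],[0,0.012,-0.015],-1],[[0,0,0],[0,-0.012,-0.02],-1],[[0,0,0],[0,0,-0.02],-1]]';python3 -m crank '[[[0,0,0],[0,-0.008,-0.007],-1],[[0,0,0],[0,0.008,-0.007],-1],[[0,0,0],[0,0,-0.014],-1],[[0,0,0],[0,0,-0.014],-1],[[0,0,0],[0,0,-0.014],-1]]'
```

```text
clock: 18.43
tool_pos: [0.6439, 0.0096, 0.2565]
eef_rot: [-180.0, -0.0, 85.7]
force: [0.6, -0.0, -0.9]
finger_gap: 0.0084
grasp_force: 100.4
clock: 18.85
tool_pos: [0.6443, 0.0101, 0.2556]
eef_rot: [179.9, -0.0, 85.8]
force: [-0.8, 2.8, 5.2]
finger_gap: 0.0086
grasp_force: 101.2
```

```bash
python3 -m crank '[[[0,0,0],[0,0,-0.007],-1],[[0,0,0],[0,0,-0.007],-1],[[0,0,0],[0,0,-0.007],-1],[[0,0,0],[0,0,-0.007],-1]]'
python3 - <<'E'
from h import *
p,d=cams.read_camera('wrist');q,d=cams.read_camera('scene')
save('n8.png',np.hstack([cv2.resize(p[190:270,282:362],(450,450),interpolation=2),cv2.resize(q[150:210,390:430],(300,450),interpolation=2)]))
E
```

```text
clock: 19.18
tool_pos: [0.6444, 0.0101, 0.2556]
eef_rot: [179.9, -0.0, 85.8]
force: [-3.5, 1.7, 9.3]
finger_gap: 0.0093
grasp_force: 101.7
```

View pics/n8.png

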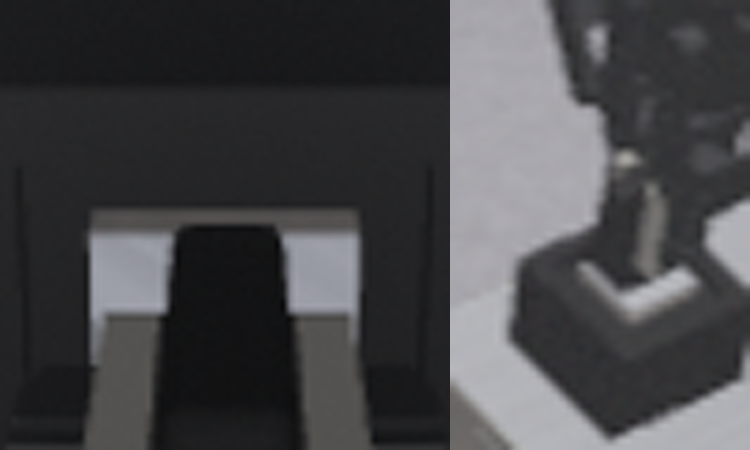

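The key is home: the collar sits on the cylinder, with TCP z at the predicted 0.2556 and contact force upward. Turning clockwise.

```bash
python3 -m crank '[[[0,0,-0.012],[-0.003,-0.002,0],-1],[[0,0,-0.024],[-0.003,-0.002,0],-1],[[0,0,-0.036],[-0.003,-0.002,0],-1],[[0,0,-0.048],[-0.003,-0.002,0],-1],[[0,0,-0.06],[-0.003,-0.002,0],-1],[[0,0,-0.072],[-0.003,-0.002,0],-1],[[0,0,-0.084],[-0.003,-0.002,0],-1],[[0,0,-0.096],[-0.003,-0.002,0],-1],[[0,0,-0.108],[-0.003,-0.002,0],-1],[[0,0,-0.12],[-0.003,-0.002,0],-1]]' 110; python3 -c "
from h import *
s=robot.state();print(s['ft_torque'],s['joints'].round(1))"
```

```text
clock: 20.12
tool_pos: [0.6446, 0.0093, 0.2556]
eef_rot: [179.8, -0.1, 42.4]
force: [0.7, 1.3, 6.7]
finger_gap: 0.009
grasp_force: 107.2
[0.18735518 0.04348407 0.0694153 ] [-9.2 12.1 88.9 -0.  78.7 38.4]
```

```bash
python3 -m crank '[[[0,0,-0.015],[-0.002,0,0],-1],[[0,0,-0.03],[-0.002,0,0],-1],[[0,0,-0.045],[-0.002,0,0],-1],[[0,0,-0.06],[-0.002,0,0],-1],[[0,0,-0.075],[-0.002,0,0],-1],[[0,0,-0.09],[-0.002,0,0],-1],[[0,0,-0.105],[-0.002,0,0],-1],[[0,0,-0.12],[-0.002,0,0],-1],[[0,0,-0.135],[-0.002,0,0],-1],[[0,0,-0.15],[-0.002,0,0],-1]]'; python3 -m crank '[[[0,0,0],[0,0,0],-1],[[0,0,0],[0,0,0],-1],[[0,0,0],[0,0,0],-1],[[0,0,0],[0,0,0],-1]]'; python3 -c "
from h import *
s=robot.state();print(s['ft_torque'],s['joints'].round(1))"
```

```text
clock: 20.95
tool_pos: [0.6447, 0.0086, 0.2556]
eef_rot: [179.9, -0.3, -11.7]
force: [0.7, -2.0, 6.5]
finger_gap: 0.009
grasp_force: 107.2
clock: 21.28
tool_pos: [0.6447, 0.0085, 0.2556]
eef_rot: [179.9, -0.3, -11.4]
force: [1.8, -2.4, 6.5]
finger_gap: 0.0088
grasp_force: 107.2
[-0.13539041 -0.22638618  0.16690643] [-9.3 12.1 89.  -0.1 78.6 92.2]
```

The torque (0.167 N·m) matches the spring near a quarter turn. Adding a few degrees of margin and holding.

```bash
python3 -m crank '[[[0,0,-0.005],[-0.002,0.002,0],-1],[[0,0,-0.01],[-0.002,0.002,0],-1],[[0,0,-0.01],[-0.002,0.002,0],-1],[[0,0,-0.01],[-0.002,0.002,0],-1],[[0,0,-0.01],[-0.002,0.002,0],-1]]'
python3 - <<'E'
from h import *
s=robot.state();print(s['ft_torque'],s['eef_rot'])
p,d=cams.read_camera('wrist');m=model('wrist')
# steel cylinder edge direction from bright region edges near key
P=fcloud(p,d,m['R'],m['t']);g=cv2.cvtColor(p,cv2.COLOR_RGB2GRAY)
k=((g>125)&(abs(P[...,2]-.245)<.004)&(np.hypot(P[...,0]-.6436,P[...,1]-.0095)<.025)).astype(np.uint8)
Q=P[k>0][:,:2]*1000;print(len(Q),cv2.minAreaRect(Q.astype(np.float32)))
p,d=cams.read_camera('top');m=model('top');v,u=np.mgrid[0:400,0:640]
Q=((np.stack([(u-m['cx'])/m['f']*d,(v-m['cy'])/m['f']*d,d],-1)-m['t'])@m['R']).reshape(-1,3)
a=np.radians(-4.2);R=np.array([[np.cos(a),-np.sin(a)],[np.sin(a),np.cos(a)]]);q=(Q[:,:2]-(.7547,.1673))@R
k=(abs(Q[:,2]-.163)<.008)&(q[:,0]>-.25)&(q[:,0]<-.18)&(abs(q[:,1]-.05)<.06);print('bar',k.sum(),np.median(q[k],0),np.median(Q[k,2]))
E
```

```text
clock: 21.7
tool_pos: [0.6447, 0.0085, 0.2556]
eef_rot: [179.9, -0.4, -15.0]
force: [3.2, -1.9, 6.3]
finger_gap: 0.0088
grasp_force: 107.2
[-0.29997124 -0.38382714  0.16803553] [179.92111378  -0.37157514 -15.02786857]
379 ((652.614013671875, 8.216377258300781), (25.61548614501953, 10.87847900390625), 80.90280151367188)
bar 80 [-0.19422516  0.06922241] 0.16449083232391698
```

```bash
python3 -c "
from h import *
print(robot.hand_in())"
```

```text
the job is handed in; nothing more can be done
None
```

I handed the job in at about 22 s on the robot's clock: by my readings the door is shut and the key is fully home, turned about a quarter turn clockwise and held with about 107 N. The judge gave no verdict, and I viewed 11 pictures, one over the limit of 10.

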